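# Lunch temperature check on the warming hob

## Robot

A 6-joint arm with a two-finger parallel gripper is mounted at the origin on the work surface. World frame = base frame: x ahead of the robot, y to its left, z up, the work surface at z = 0. Lengths are in m, angles in rad, forces in N, time in s.
With the tool pointing down it reaches from about 0.3 to 0.875 m from the base axis. Payload 6.4 kg.
Tool frame: the origin (TCP) lies on the centre line of the jaws, within the pads' length; the fingertips stand 8 mm ahead of it and the grasp point (between the pads) lies 11 mm behind it; z points along the fingers, y is the line along which they close (so a half turn about z gives the same grasp; the last joint's range is limited). The gripper opens to 85 mm and grips with 20 to 120 N. Pads are 22 mm wide; open, the fingers measure 114 mm over their backs; the gripper's body (76 mm by 85 mm) begins 54 mm behind the grasp point. The pads swing forward as they close: fully open they stand 13 mm farther back than shut.
Start: joints at [-1.31, 0.181, 1.607, -0, 1.354, -0.206], TCP at [0.259, -0.513, 0.239] pointing down, gripper open.
Joint ranges: [-2.99, 2.99], [-0.89, 2.07], [0.3, 2.58], [-1.14, 4.28], [0, 2.63], [-3.12, 3.12]. Speed limits (rad/s): [2.57, 2.57, 3.01, 3.14, 3.14, 3.14].

## Interface

Orientations are given as a unit quaternion [w, x, y, z].
In Python, from bench import ctrl gives the robot as it stands.
- The arm moves only by the shell command python3 -m handwheel 'ROWS' [OPENING]. ROWS is JSON, a list that holds one entry, the list of rows, each a list of 4 numbers: the shift along the tool's x, y, z each as a share of 20 cm, from -1 to 1, then the turn about the tool's z as a share of 1.5 rad, from -1 to 1. In form: [[[x, y, z, twist], ...]]. A call has 1 to 10 rows; each row is the pose to reach, as a shift and turn from the pose commanded when the call began, along the tool's axes at that moment; what a row does not reach only later rows make up. A row lasts 1/8 s, in which the tool goes at most 62.5 mm and 10.7 degrees, less where a joint would pass 70% of its speed; a pose out of reach is approached as far as the arm can. A call with a number of a shift or a turn outside -1 to 1 is refused whole. A call with a gripper value outside its range is refused whole. OPENING is the finger opening in mm, from 0 to 85.4, set as the call begins (- or left out, the last holds). The fingers move at their own pace and stop on an object; the grip force is fixed at half the most. Time passes only in rows, so rows that repeat a pose let the fingers close. It gives the time, the measured TCP pose, the force, the opening and the grip force at its end, in the units of the state.
- ctrl.get_obs(): the state, without advancing time (a new reading comes with each control period).
- ctrl.camera(name): name is "scene" or "side" or "wrist"; returns a dict with "color" (400x640x3 uint8, red, green, blue), "range_z" (400x640 float32, m along the optical axis (not along the pixel's ray), 0 where there is no reading), "K" (3x3 intrinsics, pixels), "pose" (4x4, takes a point from camera to world coordinates); the wrist camera has in their place "T_tool_cam" (4x4, takes a point from camera to tool coordinates, whose origin is the TCP and whose axes are the flange's). Camera axes: x right, y down, z forward; pixel columns grow to the right and rows downward; lengths in m; the calibration is good to about 2 mm. A picture is of the moment at which its call begins: read the wrist's pose just before it.
- ctrl.hand_in(): hands the job in; it is judged then, once.
The state is a dict: "time_s": time; "q": joint angles; "dq": joint speeds; "joint_efforts": joint torques, N m; "eef_pos": TCP position; "eef_rot": TCP orientation; "wrist_force": force on the tool from outside, world axes, zero at the start; "torque": the same for the moment, N m; "opening": opening from 0.0 (shut) to 1.0 (fully open); "grasp_force": force on a finger pad.
Only numpy, scipy, OpenCV 4.12 (cv2) and the standard library are available. Lean on these libraries where they do the work, as an engineer would, in place of code of your own. Each camera call takes 0.05 s, during which the arm holds its last target. There are 200 camera calls.

## Task

Check the lunch samples: first slide every pan that is on the hob off its heating ring onto the middle of a rest mark in the near row, without lifting or tipping it, one pan to a mark. Then take the thermometer out of its case and, without letting go of it, dip its tip for about a second into each pan, to more than half the pan's depth, from the shallowest pan to the deepest, and put the thermometer back fully home in its case. Leave the other things on the desk alone, and make sure that at the end every pan still stands on its rest mark.

Things in the scene. Friction and masses are not known exactly. Their poses are not given: they have to be found in the camera images.
- hob: Fixed food-warming hob: black glass slab 380 x 570 mm, top 14 mm above the table. Origin under its centre; x away from the robot (short side), y along the long side. Far row: three heating rings; near row: three rest marks; rows 160 mm apart, 180 mm between neighbours in a row. It may stand a little turned.
- ring0 (a point): Centre of a heating ring (three concentric thin white circles, outer 144 mm across) on the hob's top, far row, rightmost (-y).
- ring1 (a point): Centre of a heating ring (three concentric thin white circles, outer 144 mm across) on the hob's top, far row, middle.
- ring2 (a point): Centre of a heating ring (three concentric thin white circles, outer 144 mm across) on the hob's top, far row, leftmost (+y).
- rest0 (a point): Centre of a rest mark (one white circle 144 mm across with a cross in its centre) on the hob's top, near row, rightmost (-y).
- rest1 (a point): Centre of a rest mark (one white circle 144 mm across with a cross in its centre) on the hob's top, near row, middle.
- rest2 (a point): Centre of a rest mark (one white circle 144 mm across with a cross in its centre) on the hob's top, near row, leftmost (+y).
- skillet: The shallowest pan: aluminium skillet, rim 132 mm across, 40 mm high, inner floor 5 mm up, walls 4 mm, open top; may be absent. Origin: centre of the underside; z up; a pale wooden bar handle 18 mm wide, 12 mm thick, reaching 105 mm out from the rim along its own -x, centreline 33 mm above the underside (pinch it across its width, 30 mm out from the rim).
- casserole: The middle pan: steel casserole, rim 124 mm across, 60 mm high, inner floor 5 mm up, walls 4 mm, open top; may be absent. Origin: centre of the underside; z up; two short steel bar ears along its own -x and +x, each 18 mm wide, 12 mm thick, reaching 44 mm out from the rim, centreline 50 mm above the underside (pinch one across its width, about 25 mm out from the rim).
- saucepan: The deepest pan: steel saucepan, rim 112 mm across, 85 mm high, inner floor 5 mm up, walls 4 mm, open top; may be absent. Origin: centre of the underside; z up; a pale wooden bar handle 18 mm wide, 12 mm thick, reaching 105 mm out from the rim along its own -x, centreline 68 mm above the underside (pinch it across its width, 30 mm out from the rim).
- case: Fixed grey upright tube on a 90 mm square foot: the thermometer's case. Origin under its centre, z up. Rim 100 mm above the table; bore 16 mm wide with a flared mouth, floor 6 mm above the table.
- thermometer: Probe thermometer standing in the case: white head 20 mm (own x) by 36 mm (own y), reaching from 6 to 66 mm above the origin; collar 36 mm across from 0 to 6 mm; steel stem 10 mm across with a round end reaching 85 mm below the origin. Origin: centre of the collar's underside, which rests on the case's rim when fully home. z points up out of the head. Grip the head across its 20 mm.
- probe_tip (a point): The lower end of the thermometer's stem, 85 mm below the thermometer's origin.
- mug: White mug, 80 mm across, 90 mm high. Bystander, loose: leave alone. Origin at the centre of its underside.
- lunchbox: White food box with blue lid, 130 x 110 x 64 mm. Bystander, loose: leave alone. Origin at the centre of its underside.
- spray: Blue spray bottle, 72 mm across, 198 mm high. Bystander, loose: leave alone. Origin at the centre of its underside.
- glovebox: Cardboard glove box, 240 (x) x 120 x 70 mm. Bystander, loose: leave alone. Origin at the centre of its underside.
- stapler: Black stapler, 130 x 32 x 45 mm. Bystander, loose: leave alone. Origin at the centre of its underside.
There are look-alikes about, which are no part of the job. Leave any red look-alike of the case alone.

How it is judged:
By the outcome, as a careful person would: the job done as asked, in the order asked, and still so for the second after the job is handed in, with the robot touching nothing.
Of skillet, casserole, saucepan only 2 to 3 are there at a start; the rules pass over those that are not, and their reading is None.
At some moment in a run one of skillet, casserole, saucepan may be knocked a few centimetres aside while the robot is not near it.
It also fails if it takes over 210 s, if anything falls off the work surface, if the arm or the gripper's body presses on something with over 40 N, if the wrist force passes 120 N, or if a joint passes its speed limit or range.

## Working session

There is one attempt and no reset: what is moved stays moved. The work goes in short steps, Python scripts to look and compute and a shell command to move; the robot and the scene stay as the last step left them, time stands still between calls to the robot, and variables do not carry over. Pictures are saved under pics/ and viewed, at most 14 in all, crops included, and the job is handed in when it is done.

```bash
mkdir -p pics; ls; python3 - <<'E'
from bench import ctrl
import cv2,numpy as np,pickle
o=ctrl.get_obs();print({k:np.round(v,3).tolist() for k,v in o.items()})
d={}
for n in("scene","side"):
    c=ctrl.camera(n);d[n]=c
    cv2.imwrite(f"pics/{n}0.png",c["color"][:,:,::-1]);print(n,np.round(c["K"],1).tolist(),np.round(c["pose"],3).tolist())
pickle.dump(d,open("c0.pkl","wb"))
E
```

```text
pics
{'time_s': 0.0, 'q': [-1.31, 0.182, 1.608, 0.0, 1.354, -0.206], 'dq': [-0.0, -0.002, 0.001, 0.0, -0.003, -0.002], 'joint_efforts': [0.0, -44.486, -35.134, -0.0, 0.009, 0.0], 'eef_pos': [0.259, -0.513, 0.238], 'eef_rot': [-0.001, 0.973, 0.231, -0.0], 'wrist_force': [-0.24, -0.265, -0.23], 'torque': [0.055, -0.003, 0.032], 'grasp_force': 0.0, 'opening': 0.996}
scene [[381.2, 0.0, 321.3], [0.0, 381.2, 198.6], [0.0, 0.0, 1.0]] [[0.213, 0.664, -0.716, 1.27], [0.977, -0.144, 0.156, -0.161], [0.0, -0.733, -0.68, 0.829], [0.0, 0.0, 0.0, 1.0]]
side [[486.8, 0.0, 318.5], [0.0, 486.8, 203.1], [0.0, 0.0, 1.0]] [[0.736, -0.32, 0.597, -0.595], [-0.677, -0.349, 0.648, -1.122], [0.001, -0.881, -0.473, 0.935], [0.0, 0.0, 0.0, 1.0]]
```

View pics/scene0.png

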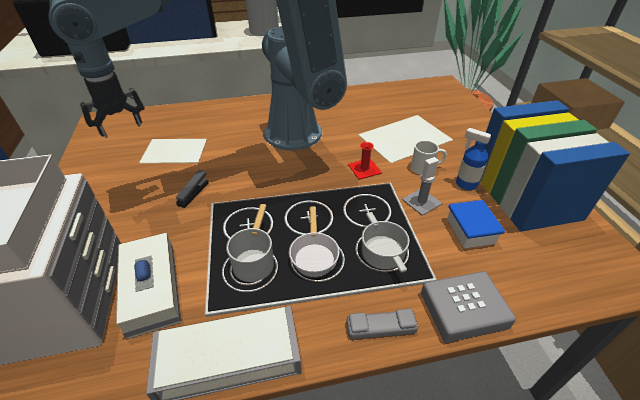

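View pics/side0.png

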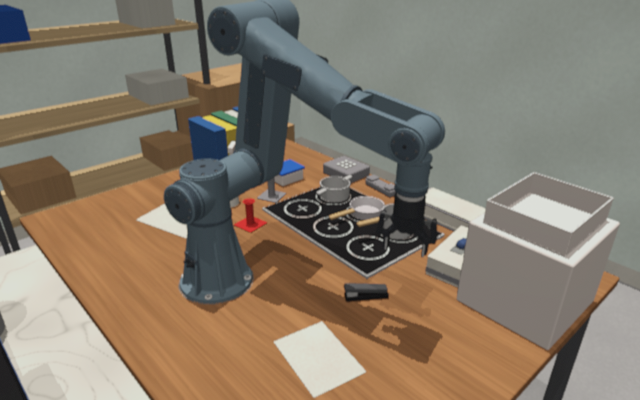

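The scene view shows the saucepan at (250,255), the skillet at (315,257) and the casserole at (385,245), all on rings, with the empty rest marks behind them. Candidates for the thermometer case are the grey post with the white head at (425,190), which matches the description, and the red post at (366,160), which is the look-alike. The mug at (427,155) and the spray at (472,165) are bystanders. The side view confirms the layout.

```bash
cat > h.py <<'E'
from bench import ctrl
import cv2,numpy as np
from scipy.optimize import least_squares
PAN={'skillet':(.066,.040,.033,.096),'casserole':(.062,.060,.050,.087),'saucepan':(.056,.085,.068,.086)}
def cloud(c):
    z=c["range_z"];v,u=np.indices(z.shape);K=c["K"]
    p=np.stack([(u-K[0,2])*z/K[0,0],(v-K[1,2])*z/K[1,1],z],-1)
    w=p@c["pose"][:3,:3].T+c["pose"][:3,3]; w[z==0]=np.nan; return w
def ray(c,uv,h):
    uv=np.asarray(uv,float).reshape(-1,2);K=c["K"]
    d=np.c_[(uv[:,0]-K[0,2])/K[0,0],(uv[:,1]-K[1,2])/K[1,1],np.ones(len(uv))]@c["pose"][:3,:3].T
    o=c["pose"][:3,3];return o+d*((h-o[2])/d[:,2])[:,None]
def hob(c):
    im=c["color"].astype(int);w=cloud(c)
    m=((im.max(2)<60)|(im.min(2)>150))&(abs(w[...,2]-.014)<.008)&(w[...,0]>.2)
    m=cv2.morphologyEx(m.astype(np.uint8),cv2.MORPH_OPEN,np.ones((3,3)))
    n,l,s,_=cv2.connectedComponentsWithStats(m);k=1+s[1:,4].argmax()
    ct=max(cv2.findContours((l==k).astype(np.uint8),0,1)[0],key=cv2.contourArea)
    P=ray(c,ct.reshape(-1,2),.014)[:,:2]
    (cx,cy),sz,a=cv2.minAreaRect((P*1000).astype(np.float32))
    b=np.array(cv2.boxPoints(((cx,cy),sz,a)))/1000
    e=[b[1]-b[0],b[2]-b[1]];L=max(e,key=np.linalg.norm);L=L*np.sign(L[1])
    th=np.arctan2(-L[0],L[1]);return np.array([cx,cy])/1000,th,sz
def toworld(ctr,th,p):
    R=np.array([[np.cos(th),-np.sin(th)],[np.sin(th),np.cos(th)]]);return ctr+R@np.array(p)
def pan(c,name,near,col=None):
    R,H,hz,_=PAN[name];w=cloud(c).reshape(-1,3)
    q=w[(abs(w[:,2]-.014-H)<.004)&(np.hypot(*(w[:,:2]-near).T)<R+.03)][:,:2]
    x=np.array(near)
    for t in(.03,.012,.006):   # fit the rim circle (centreline radius R-2 mm)
        r=np.hypot(*(q-x).T)-(R-.002);qq=q[abs(r)<t]
        x=least_squares(lambda x:np.hypot(*(qq-x).T)-(R-.002),x,loss='soft_l1',f_scale=.002).x
    d=np.hypot(*(w[:,:2]-x).T)
    b=w[(abs(w[:,2]-.014-hz-.006)<.005)&(d>R+.008)&(d<R+(.04 if name=='casserole' else .10))][:,:2]-x
    return x,len(qq),b
E
python3 - <<'E'
from h import *
import pickle
c=pickle.load(open("c0.pkl","rb"))["scene"]
ctr,th,sz=hob(c);print("hob",ctr,th,sz)
for i in range(3):print(i,"ring",toworld(ctr,th,(.08,(i-1)*.18)),"rest",toworld(ctr,th,(-.08,(i-1)*.18)))
w=cloud(c)
for n,uv in(("skillet",(315,257)),("casserole",(385,245)),("saucepan",(250,255))):
    near=ray(c,uv,.014+PAN[n][1]*.7)[0,:2];x,k,b=pan(c,n,near)
    a=np.degrees(np.arctan2(b[:,1],b[:,0]));print(n,near,x,k,"handle",len(a),np.round(np.percentile(a%360,[5,25,50,75,95]),1))
# thermometer head: points near case
near=ray(c,(424,205),0.02)[0,:2];print("case~",near)
m=(np.hypot(w[...,0]-near[0],w[...,1]-near[1])<.07)
for lo,hi in((.0,.03),(.03,.09),(.095,.11),(.115,.16),(.16,.18)):
    p=w[m&(w[...,2]>lo)&(w[...,2]<hi)];print(lo,hi,len(p),p.mean(0) if len(p) else 0,p.min(0) if len(p) else 0,p.max(0) if len(p) else 0)
cv2.imwrite("pics/case.png",cv2.resize(c["color"][120:230,330:510,::-1],None,fx=4,fy=4,interpolation=2))
E
```

```text
hob [ 0.56615857 -0.03505313] -0.043470938 (570.379638671875, 382.9300842285156)
0 ring [ 0.63826069 -0.21835966] rest [ 0.47841184 -0.2114065 ]
1 ring [ 0.64608299 -0.03852971] rest [ 0.48623415 -0.03157655]
2 ring [0.6539053  0.14130024] rest [0.49405645 0.1482534 ]
skillet [ 0.65649008 -0.04337506] [ 0.64455611 -0.04344247] 251 handle 281 [ 71.4 166.9 170.8 245.  282.3]
casserole [0.66747456 0.14287246] [0.65734655 0.1451281 ] 233 handle 136 [  1.2   4.2   9.2 185.8 191.3]
saucepan [ 0.64017307 -0.20640856] [ 0.62549782 -0.20454324] 223 handle 148 [156.9 159.4 161.7 163.8 166.1]
case~ [0.51313659 0.32687729]
0.0 0.03 767 [0.5083797  0.32867393 0.00491473] [4.43486652e-01 2.58354015e-01 9.86503289e-06] [0.58225309 0.39559257 0.02978502]
0.03 0.09 148 [0.48723481 0.33230924 0.060176  ] [0.47009386 0.32121183 0.03014211] [0.56543851 0.37216608 0.08979288]
0.095 0.11 81 [0.48655971 0.3333829  0.10220756] [0.45913621 0.31572625 0.09677644] [0.49936578 0.36093213 0.10978253]
0.115 0.16 164 [0.48504215 0.33324213 0.1379927 ] [0.46966673 0.31737344 0.11508594] [0.49276474 0.35753089 0.15983685]
0.16 0.18 65 [0.47998084 0.33563099 0.16493368] [0.46575185 0.31823555 0.16002983] [0.4918026  0.35512827 0.16881719]
```

View pics/case.png

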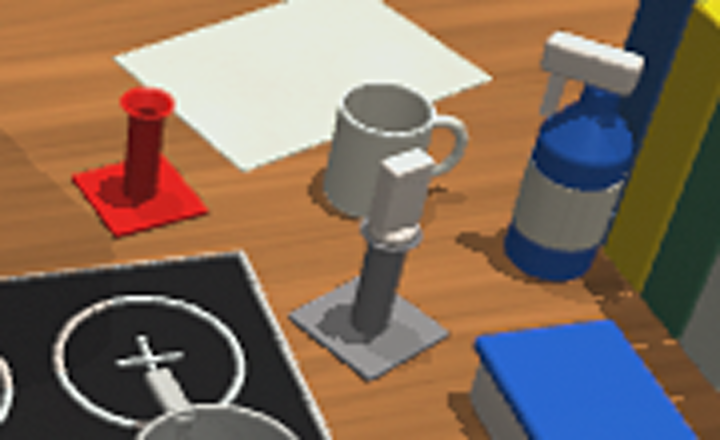

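Close crop: the grey case with the white-headed thermometer is at about (395,250) in the crop. The red look-alike at (145,150) and the mug at (380,150) stay untouched. Next I'll refine the angles and work out the first reach.

```bash
cat >> h.py <<'E'
def hang(b,name):
    a=np.degrees(np.arctan2(b[:,1],b[:,0]))%360;s=b[abs(a-180)<45]
    if name=='casserole': s=b[(abs(a-180)<30)|(a<30)|(a>330)]
    v=np.linalg.svd(s)[2][0] if name=='casserole' else np.median(s/np.linalg.norm(s,axis=1)[:,None],axis=0)
    return np.degrees(np.arctan2(v[1],v[0]))%360,len(s)
def plan(p,yaw=None):
    from scipy.spatial.transform import Rotation as Ro
    o=ctrl.get_obs();R=Ro.from_quat(np.roll(o["eef_rot"],-1)).as_matrix()
    y=np.arctan2(R[1,0],R[0,0]);s=R.T@(np.array(p)-o["eef_pos"])/.2
    t=0 if yaw is None else -((yaw-y+np.pi/2)%np.pi-np.pi/2)/1.5
    print("t",round(o["time_s"],2),"pos",np.round(o["eef_pos"],4),"yaw",round(y,3),"shares",np.round(s,3),"twist",round(t,3),"tilt",np.round(R[2],3))
def look(name="scene"):
    c=ctrl.camera(name);return c
E
python3 - <<'E'
from h import *
import pickle
c=pickle.load(open("c0.pkl","rb"))["scene"]
P={}
for n,nr in(("skillet",(.6446,-.0434)),("casserole",(.6573,.1451)),("saucepan",(.6255,-.2045))):
    x,k,b=pan(c,n,nr);a,m=hang(b,n)
    if n=='casserole' and a<90:a+=180
    u=np.array([np.cos(np.radians(a)),np.sin(np.radians(a))]);g=x+u*PAN[n][3]
    print(n,x,"ang",a,m,"pinch",g,"tcp z",.014+PAN[n][2]-.011)
    if n=="saucepan":plan([g[0],g[1],.2],np.radians(a))
E
```

```text
skillet [ 0.64455611 -0.04344247] ang 170.0282867012433 147 pinch [ 0.55000635 -0.02681892] tcp z 0.036000000000000004
casserole [0.65734655 0.1451281 ] ang 186.15249580112814 136 pinch [0.57084765 0.13580387] tcp z 0.053000000000000005
saucepan [ 0.62549782 -0.20454324] ang 161.6857345171046 148 pinch [ 0.54385396 -0.17751956] tcp z 0.07100000000000001
t 0.1 pos [ 0.2586 -0.513   0.2385] yaw 0.467 shares [ 2.028 -0.856  0.194] twist 0.524 tilt [ 0.    -0.002 -1.   ]
```

```bash
python3 -m handwheel '[[[0.3,-0.13,0,0],[0.6,-0.26,0,0],[0.9,-0.39,0,0],[1,-0.43,0,0],[1,-0.43,0,0]]]' 50
python3 -m handwheel '[[[0.3,-0.13,0.05,0.1],[0.6,-0.26,0.1,0.2],[0.9,-0.39,0.15,0.3],[1,-0.43,0.2,0.4],[1,-0.43,0.2,0.5],[1,-0.43,0.2,0.524],[1,-0.43,0.2,0.524],[1,-0.43,0.2,0.524]]]'
python3 - <<'E'
from h import *
plan([.5439,-.1775,.071],np.radians(161.7))
o=ctrl.get_obs();c=ctrl.camera("wrist");print(np.round(c["T_tool_cam"],3).tolist(),c["K"][0,0])
cv2.imwrite("pics/w1.png",c["color"][:,:,::-1])
E
```

```text
time_s: 0.72
eef_pos: [0.3997, -0.3448, 0.239]
eef_rot: [-0.0, 0.972, 0.233, -0.0]
wrist_force: [-1.5, 0.0, 0.4]
opening: 0.582
grasp_force: 0.0
time_s: 1.72
eef_pos: [0.5383, -0.1808, 0.1995]
eef_rot: [0.0, 0.987, -0.159, 0.0]
wrist_force: [-0.3, 0.8, -0.7]
opening: 0.587
grasp_force: 0.0
t 1.73 pos [ 0.5383 -0.1808  0.1995] yaw -0.319 shares [ 0.021 -0.024  0.642] twist 0.0 tilt [ 0.  0. -1.]
[[-0.0, -0.964, -0.264, 0.067], [1.0, -0.0, -0.0, 0.001], [0.0, -0.264, 0.964, -0.135], [0.0, 0.0, 0.0, 1.0]] 358.1431188758519
```

View pics/w1.png

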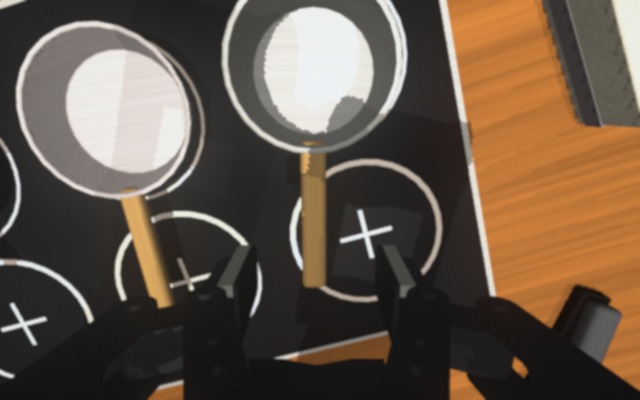

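The wrist view shows the saucepan handle at (314,215), midway between the open fingers at (235,285) and (395,285) and parallel to the tool's x axis. I'll descend and pinch.

```bash
python3 -m handwheel '[[[0.02,-0.024,0.2,0],[0.02,-0.024,0.4,0],[0.02,-0.024,0.55,0],[0.02,-0.024,0.64,0],[0.02,-0.024,0.642,0],[0.02,-0.024,0.642,0]]]' 50
python3 -m handwheel '[[[0,0,0,0],[0,0,0,0],[0,0,0,0],[0,0,0,0],[0,0,0,0]]]' 0
python3 - <<'E'
from h import *
o=ctrl.get_obs()
ctr=np.array([.4784,-.2114]);c=ctrl.camera("scene")
x,k,b=pan(c,"saucepan",(.6255,-.2045));a=hang(b,"saucepan");print(x,k,a)
plan([*(o["eef_pos"][:2]+ctr-x),o["eef_pos"][2]])
E
```

```text
time_s: 2.52
eef_pos: [0.5448, -0.1772, 0.0722]
eef_rot: [0.0, 0.987, -0.159, 0.001]
wrist_force: [0.8, 0.1, 0.2]
opening: 0.587
grasp_force: 0.0
time_s: 3.15
eef_pos: [0.5447, -0.1773, 0.0723]
eef_rot: [0.001, 0.987, -0.159, 0.001]
wrist_force: [-0.8, -0.9, 5.3]
opening: 0.198
grasp_force: 59.1
[ 0.62629688 -0.20286629] 218 (np.float64(162.63537977750605), 96)
t 3.2 pos [ 0.5447 -0.1773  0.0723] yaw -0.319 shares [-0.689  0.273 -0.001] twist 0 tilt [ 0.002  0.001 -1.   ]
```

```bash
python3 -m handwheel '[[[-0.04,0.015,0,0],[-0.11,0.044,0,0],[-0.19,0.075,0,0],[-0.28,0.11,0,0],[-0.37,0.147,0,0],[-0.46,0.182,0,0],[-0.55,0.218,0,0],[-0.63,0.25,0,0],[-0.68,0.27,0,0],[-0.69,0.273,0,0]]]'
python3 -m handwheel '[[[0,0,0,0],[0,0,0,0]]]'
python3 - <<'E'
from h import *
c=ctrl.camera("scene");o=ctrl.get_obs()
print("hob",hob(c))
x,k,b=pan(c,"saucepan",(.4784,-.2114));print(x,k,hang(b,"saucepan"))
plan([*(o["eef_pos"][:2]+np.array([.4784,-.2114])-x),o["eef_pos"][2]])
E
```

```text
time_s: 4.45
eef_pos: [0.3962, -0.1857, 0.0718]
eef_rot: [0.001, 0.987, -0.159, 0.002]
wrist_force: [4.8, 0.2, 2.4]
opening: 0.2
grasp_force: 59.5
time_s: 4.7
eef_pos: [0.3963, -0.1857, 0.0719]
eef_rot: [0.001, 0.987, -0.159, 0.001]
wrist_force: [2.2, 0.6, 9.1]
opening: 0.194
grasp_force: 60.1
hob (array([ 0.56616992, -0.0350481 ]), np.float32(-0.0435108), (570.3795166015625, 382.90673828125))
[ 0.47815451 -0.21110201] 173 (np.float64(162.78993181101188), 78)
t 4.75 pos [ 0.3963 -0.1857  0.0719] yaw -0.319 shares [0.002 0.001 0.   ] twist 0 tilt [ 0.002  0.001 -1.   ]
```

```bash
python3 -m handwheel '[[[0,0,0,0],[0,0,0,0],[0,0,-0.15,0],[0,0,-0.4,0],[0,0,-0.5,0],[0,0,-0.5,0]]]' 50
python3 -m handwheel '[[[0.1,-0.2,0,0],[0.22,-0.45,0,-0.03],[0.34,-0.7,0,-0.06],[0.44,-0.92,0,-0.09],[0.48,-0.99,0,-0.097],[0.48,-0.99,0,-0.097],[0.48,-0.99,0,-0.097]]]'
python3 - <<'E'
from h import *
c=ctrl.camera("scene")
for n,nr in(("skillet",(.6446,-.0434)),("saucepan",(.4784,-.2114))):
    x,k,b=pan(c,n,nr);a,m=hang(b,n);g=x+np.array([np.cos(np.radians(a)),np.sin(np.radians(a))])*PAN[n][3]
    print(n,x,k,a,m,g)
    if n=="skillet":plan([*g,.036],np.radians(a))
plan([.55,-.0268,.036],np.radians(170))
E
```

```text
time_s: 5.5
eef_pos: [0.3961, -0.1855, 0.1719]
eef_rot: [0.001, 0.987, -0.159, 0.001]
wrist_force: [-0.3, 0.3, -1.1]
opening: 0.587
grasp_force: 0.0
time_s: 6.38
eef_pos: [0.5478, -0.0281, 0.17]
eef_rot: [0.0, 0.996, -0.087, -0.001]
wrist_force: [0.2, -0.1, 0.1]
opening: 0.582
grasp_force: 0.0
skillet [ 0.64433496 -0.04312396] 231 170.0203079327963 143 [ 0.54978751 -0.02648724]
t 6.42 pos [ 0.5479 -0.0283  0.1703] yaw -0.175 shares [ 0.009 -0.011  0.671] twist -0.001 tilt [-0.001  0.    -1.   ]
saucepan [ 0.47839667 -0.21131907] 170 160.2158102623328 109 [ 0.39747289 -0.18220994]
t 6.42 pos [ 0.5479 -0.0283  0.1703] yaw -0.175 shares [ 0.01  -0.009  0.671] twist -0.001 tilt [-0.001  0.    -1.   ]
```

```bash
python3 -m handwheel '[[[0.01,-0.01,0.2,0],[0.01,-0.01,0.4,0],[0.01,-0.01,0.55,0],[0.01,-0.01,0.65,0],[0.01,-0.01,0.671,0],[0.01,-0.01,0.671,0],[0.01,-0.01,0.671,0]]]' 50
python3 -m handwheel '[[[0,0,0,0],[0,0,0,0],[0,0,0,0],[0,0,0,0],[0,0,0,0]]]' 0
python3 - <<'E'
from h import *
o=ctrl.get_obs()
c=ctrl.camera("scene")
x,k,b=pan(c,"skillet",(.6446,-.0434));print(x,k,hang(b,"skillet"))
plan([*(o["eef_pos"][:2]+np.array([.4862,-.0316])-x),o["eef_pos"][2]])
E
```

```text
time_s: 7.3
eef_pos: [0.5521, -0.0261, 0.0379]
eef_rot: [0.0, 0.996, -0.087, 0.001]
wrist_force: [0.1, 0.2, -1.0]
opening: 0.585
grasp_force: 0.0
time_s: 7.92
eef_pos: [0.5518, -0.026, 0.0375]
eef_rot: [0.0, 0.996, -0.087, 0.001]
wrist_force: [-2.4, -1.9, 6.2]
opening: 0.198
grasp_force: 58.5
[ 0.6448056  -0.04187059] 235 (np.float64(169.26185689113777), 120)
t 7.97 pos [ 0.5518 -0.026   0.0375] yaw -0.173 shares [-0.79   0.086 -0.001] twist 0 tilt [ 0.001  0.001 -1.   ]
```

```bash
python3 -m handwheel '[[[-0.05,0.005,0,0],[-0.13,0.014,0,0],[-0.22,0.024,0,0],[-0.32,0.035,0,0],[-0.42,0.046,0,0],[-0.52,0.057,0,0],[-0.62,0.067,0,0],[-0.71,0.077,0,0],[-0.77,0.084,0,0],[-0.79,0.086,0,0]]]'
python3 -m handwheel '[[[0,0,0,0],[0,0,0,0]]]'
python3 - <<'E'
from h import *
c=ctrl.camera("scene");o=ctrl.get_obs()
x,k,b=pan(c,"skillet",(.4862,-.0316));print(x,k,hang(b,"skillet"))
plan([*(o["eef_pos"][:2]+np.array([.4862,-.0316])-x),o["eef_pos"][2]])
x,k,b=pan(c,"casserole",(.6573,.1451));print(x,k,hang(b,"casserole"))
E
```

```text
time_s: 9.22
eef_pos: [0.3935, -0.0155, 0.0373]
eef_rot: [0.0, 0.996, -0.087, 0.001]
wrist_force: [5.4, -0.2, 3.4]
opening: 0.196
grasp_force: 59.4
time_s: 9.48
eef_pos: [0.3931, -0.0154, 0.0371]
eef_rot: [0.0, 0.996, -0.087, -0.0]
wrist_force: [0.2, -0.2, 11.1]
opening: 0.196
grasp_force: 60.2
[ 0.48641197 -0.03109653] 193 (np.float64(169.78169081472456), 108)
t 9.53 pos [ 0.393  -0.0154  0.0371] yaw -0.174 shares [-0.001  0.003  0.   ] twist 0 tilt [-0.  0. -1.]
[0.65740141 0.14530852] 229 (np.float64(6.395729727717248), 129)
```

```bash
python3 -m handwheel '[[[0,0,0,0],[0,0,0,0],[0,0,-0.15,0],[0,0,-0.4,0],[0,0,-0.6,0],[0,0,-0.6,0],[0,0,-0.6,0]]]' 50
python3 -m handwheel '[[[0.16,-0.2,0,0],[0.36,-0.43,0,-0.05],[0.54,-0.65,0,-0.1],[0.7,-0.84,0,-0.15],[0.745,-0.9,0,-0.189],[0.745,-0.9,0,-0.189],[0.745,-0.9,0,-0.189]]]'
python3 - <<'E'
from h import *
c=ctrl.camera("scene")
x,k,b=pan(c,"casserole",(.6573,.1451));a,m=hang(b,"casserole");a=a%180+180;g=x+np.array([np.cos(np.radians(a)),np.sin(np.radians(a))])*.087
print(x,k,a,m,g);plan([*g,.053],np.radians(a));plan([.5709,.1357,.053],np.radians(186.3))
c=ctrl.camera("wrist");cv2.imwrite("pics/w2.png",c["color"][:,:,::-1])
E
```

```text
time_s: 10.4
eef_pos: [0.3918, -0.0149, 0.1557]
eef_rot: [-0.0, 0.996, -0.087, -0.001]
wrist_force: [-1.5, -0.1, -0.3]
opening: 0.581
grasp_force: 0.0
time_s: 11.28
eef_pos: [0.5691, 0.1358, 0.155]
eef_rot: [0.0, 0.999, 0.054, -0.002]
wrist_force: [0.2, 0.6, 0.3]
opening: 0.584
grasp_force: 0.0
[0.65719974 0.14523565] 226 186.25858912906637 131 [0.57071826 0.13575126]
t 11.32 pos [0.5693 0.1356 0.1555] yaw 0.108 shares [0.008 0.    0.513] twist -0.001 tilt [-0.002 -0.    -1.   ]
t 11.32 pos [0.5693 0.1356 0.1555] yaw 0.108 shares [0.009 0.    0.513] twist -0.001 tilt [-0.002 -0.    -1.   ]
```

View pics/w2.png

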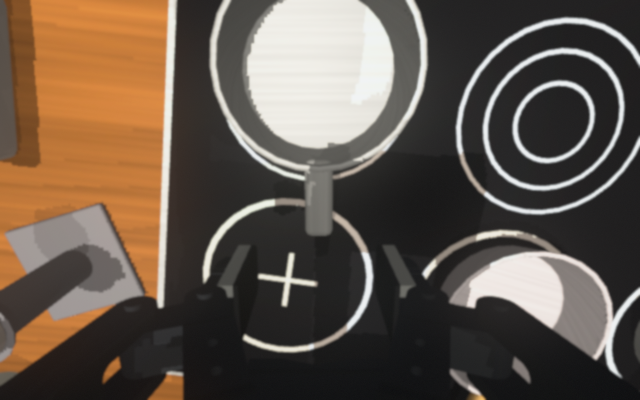

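The casserole's near ear at (318,205) is centred between the fingers, with the rest2 cross at (288,280). I'll descend, pinch and measure.

```bash
python3 -m handwheel '[[[0.009,0,0.2,0],[0.009,0,0.38,0],[0.009,0,0.48,0],[0.009,0,0.513,0],[0.009,0,0.513,0],[0.009,0,0.513,0]]]' 50
python3 -m handwheel '[[[0,0,0,0],[0,0,0,0],[0,0,0,0],[0,0,0,0],[0,0,0,0]]]' 0
python3 - <<'E'
from h import *
o=ctrl.get_obs()
c=ctrl.camera("scene")
x,k,b=pan(c,"casserole",(.6573,.1451));print(x,k,hang(b,"casserole"))
plan([*(o["eef_pos"][:2]+np.array([.4941,.1483])-x),o["eef_pos"][2]])
E
```

```text
time_s: 12.12
eef_pos: [0.5735, 0.1365, 0.0556]
eef_rot: [0.0, 0.998, 0.055, 0.001]
wrist_force: [-0.2, 0.7, 0.8]
opening: 0.583
grasp_force: 0.0
time_s: 12.75
eef_pos: [0.573, 0.1364, 0.055]
eef_rot: [0.0, 0.998, 0.055, 0.001]
wrist_force: [-1.8, -1.5, 5.9]
opening: 0.193
grasp_force: 59.5
[0.65716642 0.14623066] 222 (np.float64(5.425985757001295), 144)
t 12.8 pos [0.573  0.1363 0.0551] yaw 0.11 shares [-0.809 -0.1   -0.001] twist 0 tilt [ 0.001  0.    -1.   ]
```

```bash
python3 -m handwheel '[[[-0.05,-0.006,0,0],[-0.13,-0.016,0,0],[-0.22,-0.027,0,0],[-0.32,-0.04,0,0],[-0.43,-0.053,0,0],[-0.54,-0.067,0,0],[-0.64,-0.079,0,0],[-0.73,-0.09,0,0],[-0.79,-0.098,0,0],[-0.81,-0.1,0,0]]]'
python3 -m handwheel '[[[0,0,0,0],[0,0,0,0]]]'
python3 - <<'E'
from h import *
c=ctrl.camera("scene");o=ctrl.get_obs()
x,k,b=pan(c,"casserole",(.4941,.1483));print(x,k,hang(b,"casserole"))
plan([*(o["eef_pos"][:2]+np.array([.4941,.1483])-x),o["eef_pos"][2]])
E
```

```text
time_s: 14.05
eef_pos: [0.41, 0.1388, 0.0549]
eef_rot: [-0.0, 0.998, 0.055, 0.002]
wrist_force: [5.2, 0.6, 3.2]
opening: 0.194
grasp_force: 59.6
time_s: 14.3
eef_pos: [0.4098, 0.1388, 0.0549]
eef_rot: [-0.0, 0.998, 0.055, 0.0]
wrist_force: [0.0, 1.1, 12.7]
opening: 0.199
grasp_force: 60.7
[0.49407521 0.14893662] 181 (np.float64(5.9324351430807365), 112)
t 14.35 pos [0.4098 0.1387 0.0549] yaw 0.11 shares [-0.     0.003 -0.   ] twist 0 tilt [ 0.001 -0.    -1.   ]
```

```bash
python3 -m handwheel '[[[0,0,0,0],[0,0,0,0],[0,0,-0.15,0],[0,0,-0.4,0],[0,0,-0.7,0],[0,0,-0.95,0],[0,0,-1,0],[0,0,-1,0]]]' 50
python3 -m handwheel '[[[0.05,-0.22,0,0],[0.1,-0.48,0,0],[0.16,-0.72,0,0],[0.2,-0.92,0,0],[0.207,-0.96,0,0],[0.207,-0.96,0,0]]]'
python3 - <<'E'
from h import *
from scipy.spatial.transform import Rotation as Ro
c=ctrl.camera("scene")
print("hob",hob(c))
for n,nr in(("skillet",(.4862,-.0316)),("saucepan",(.4784,-.2114)),("casserole",(.4941,.1483))):
    x,k,b=pan(c,n,nr);print(n,x,k,(x-nr)*1000)
cv2.imwrite("pics/scene1.png",cv2.resize(c["color"][130:300,190:470,::-1],None,fx=2.8,fy=2.8,interpolation=2))
o=ctrl.get_obs();c=ctrl.camera("wrist")
T=np.eye(4);T[:3,:3]=Ro.from_quat(np.roll(o["eef_rot"],-1)).as_matrix();T[:3,3]=o["eef_pos"];c["pose"]=T@c["T_tool_cam"]
w=cloud(c)
m=(w[...,2]>.158)&(w[...,2]<.175)&(np.hypot(w[...,0]-.48,w[...,1]-.335)<.05)
print("top z",np.median(w[m][:,2]),m.sum())
ct=max(cv2.findContours(m.astype(np.uint8),0,1)[0],key=cv2.contourArea)
P=ray(c,ct.reshape(-1,2),.166)[:,:2]
r=cv2.minAreaRect((P*1000).astype(np.float32));print(r,cv2.boxPoints(r))
cv2.imwrite("pics/w3.png",c["color"][:,:,::-1])
plan([.48,.335,.2])
E
```

```text
time_s: 15.35
eef_pos: [0.4088, 0.1386, 0.2535]
eef_rot: [-0.0, 0.998, 0.055, -0.0]
wrist_force: [0.4, -0.1, -0.3]
opening: 0.584
grasp_force: 0.0
time_s: 16.1
eef_pos: [0.4282, 0.3334, 0.2518]
eef_rot: [0.001, 0.998, 0.055, -0.002]
wrist_force: [-0.9, -0.6, -0.1]
opening: 0.582
grasp_force: 0.0
hob (array([ 0.56620337, -0.03441086]), np.float32(-0.043470994), (571.6668090820312, 382.8964538574219))
skillet [ 0.48668221 -0.03121756] 179 [0.4822129  0.38244325]
saucepan [ 0.47854557 -0.21121035] 169 [0.14556968 0.18964558]
casserole [0.49437593 0.14851163] 170 [0.27593015 0.21162514]
top z 0.16607884151827848 1903
((477.06072998046875, 334.78619384765625), (19.957843780517578, 35.55129623413086), 14.794743537902832) [[462.8735  349.42435]
 [471.95175 315.05167]
 [491.24796 320.14804]
 [482.1697  354.52072]]
t 16.2 pos [0.4288 0.3328 0.2529] yaw 0.109 shares [0.256 0.016 0.264] twist 0 tilt [-0.002  0.001 -1.   ]
```

View pics/scene1.png

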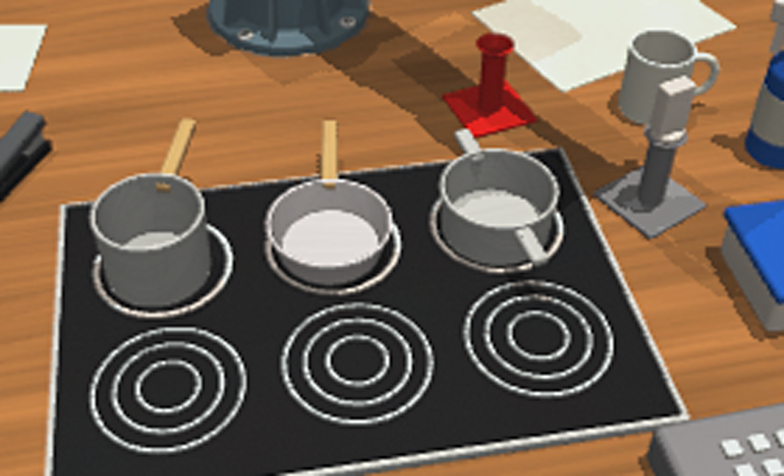

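View pics/w3.png

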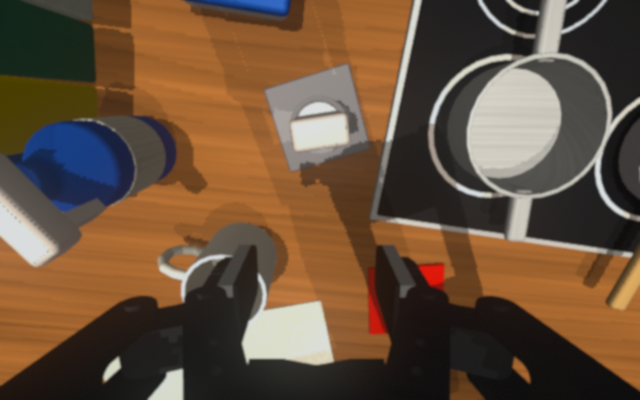

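The scene crop shows every pan inside its rest-mark circle: saucepan (150,245), skillet (330,235), casserole (498,205). The wrist view shows the thermometer head at (320,132) on the grey foot, turned about 15°. I'll check the rest-mark circles directly and plan the grasp.

```bash
cat >> h.py <<'E'
RM=[(.4784,-.2114),(.4862,-.0316),(.4941,.1483)]
PR=(("saucepan",0),("skillet",1),("casserole",2))
def check():
    c=ctrl.camera("scene");w=cloud(c);o=[]
    for n,i in PR:
        x,k,b=pan(c,n,RM[i]);print(n,np.round(x,4),k,"off mm",np.round((x-RM[i])*1000,1),"ang",np.round(hang(b,n)[0],1) if len(b)>10 else None)
    return c,w
E
python3 - <<'E'
from h import *
c,w=check();g=c["color"].min(2)
for n,i in PR:
    vu=np.argwhere((g>120)&(abs(w[...,2]-.014)<.004));p=ray(c,vu[:,::-1],.014)[:,:2]
    r=np.hypot(*(p-RM[i]).T);q=p[abs(r-.071)<.007]
    f=least_squares(lambda x:np.hypot(*(q-x[:2]).T)-x[2],[*RM[i],.071],loss='soft_l1',f_scale=.001).x
    f2=least_squares(lambda x:np.hypot(*(q-x[:2]).T)-.0705,RM[i],loss='soft_l1',f_scale=.001).x
    print(n,len(q),f,f2)
o=ctrl.get_obs();print(np.round(o["q"],2))
plan([.477,.335,.2],np.radians(104.8))
E
```

```text
saucepan [ 0.4785 -0.2113] 170 off mm [0.1 0.1] ang 160.5
skillet [ 0.4864 -0.0309] 184 off mm [0.2 0.7] ang 168.6
casserole [0.4942 0.1487] 179 off mm [0.1 0.4] ang 6.0
saucepan 106 [ 0.47389255 -0.20759257  0.06950759] [ 0.47303653 -0.20801095]
skillet 80 [ 0.48079855 -0.02776707  0.06995124] [ 0.4801955 -0.027818 ]
casserole 63 [0.48901668 0.15206963 0.06938518] [0.48787902 0.15240934]
[ 0.44  0.1   1.67 -0.    1.37  1.9 ]
t 16.25 pos [0.4291 0.3327 0.2534] yaw 0.109 shares [0.24  0.015 0.267] twist 0.947 tilt [-0.001  0.001 -1.   ]
```

```bash
python3 - <<'E'
from h import *
c=ctrl.camera("scene");w=cloud(c);g=c["color"].min(2);ctr=np.array([.5662,-.0350]);th=-.0435
vu=np.argwhere((g>110)&(abs(w[...,2]-.014)<.005));p=ray(c,vu[:,::-1],.014)[:,:2];R=[]
for i in range(3):
    x=toworld(ctr,th,(.08,(i-1)*.18))
    for t in(.008,.005,.003):
        r=np.hypot(*(p-x).T);q=p[abs(r-.0712)<t];f=least_squares(lambda z:np.hypot(*(q-z[:2]).T)-z[2],[*x,.071],loss='soft_l1',f_scale=.001).x;x=f[:2]
    print(i,len(q),f,(x-toworld(ctr,th,(.08,(i-1)*.18)))*1000);R.append(x)
R=np.array(R);d=(R[2]-R[0]);print(np.linalg.norm(d),"yaw",np.arctan2(-d[0],d[1]))
th=np.arctan2(-d[0],d[1])
for i in range(3):print("rest",i,R.mean(0)+toworld(np.zeros(2),th,(-.16,(i-1)*.18)))
E
```

```text
0 232 [ 0.63257162 -0.21390673  0.07042135] [-5.72517484  4.40189355]
1 208 [ 0.64017758 -0.03420719  0.07047227] [-5.94673754  4.27171528]
2 203 [0.64785019 0.14556372 0.070485  ] [-6.1016624   4.21289766]
0.3597949989615992 yaw -0.042477437836148726
rest 0 [ 0.47270048 -0.20722669]
rest 1 [ 0.48034412 -0.02738905]
rest 2 [0.48798776 0.15244858]
```

```bash
cat >> h.py <<'E'
def wrist():
    from scipy.spatial.transform import Rotation as Ro
    o=ctrl.get_obs();c=ctrl.camera("wrist")
    T=np.eye(4);T[:3,:3]=Ro.from_quat(np.roll(o["eef_rot"],-1)).as_matrix();T[:3,3]=o["eef_pos"];c["pose"]=T@c["T_tool_cam"];return c
def mark(c,x):
    w=cloud(c);g=c["color"].min(2);vu=np.argwhere((g>110)&(abs(w[...,2]-.014)<.006));p=ray(c,vu[:,::-1],.014)[:,:2]
    for t in(.01,.006,.004):
        r=np.hypot(*(p-x).T);q=p[abs(r-.0705)<t];x=least_squares(lambda z:np.hypot(*(q-z).T)-.0705,x,loss='soft_l1',f_scale=.001).x
    return x,len(q)
E
python3 - <<'E'
from h import *
c=wrist();print("mark",mark(c,np.array([.491,.150])));print("rim",pan(c,"casserole",(.4941,.1487))[:2])
w=cloud(c)
s=ctrl.camera("scene");ws=cloud(s)
for a in(w,ws):
    m=(abs(a[...,0]-.57)<.02)&(abs(a[...,1]-.05)<.1);print("hob z",np.nanmedian(a[m][:,2]))
print("scene",mark(s,np.array([.491,.150])),pan(s,"casserole",(.4941,.1487))[:2])
# colour-only rim of casserole inside vs depth: hob left edge by depth step
E
```

```text
mark (array([0.48783248, 0.14855796]), 1287)
rim (array([0.49247689, 0.14705124]), 2854)
hob z 0.014693326772677817
hob z 0.013647072241035396
scene (array([0.48718761, 0.15299776]), 97) (array([0.49422358, 0.14860526]), 178)
```

The ring circles fit directly put the marks about 5 mm nearer and 3 mm further left than my hob-outline estimate, and the wrist view agrees on the direction. I'll nudge the pans accordingly.

```bash
python3 - <<'E'
from h import *
plan([.4098,.1388,.2529],.109)
E
```

```text
t 16.4 pos [0.4295 0.3331 0.2542] yaw 0.108 shares [-0.203  0.955  0.007] twist -0.0 tilt [ 0.  0. -1.]
```

```bash
python3 -m handwheel '[[[-0.05,0.25,0,0],[-0.1,0.5,0,0],[-0.16,0.75,0,0],[-0.2,0.95,0,0],[-0.205,0.96,0,0],[-0.205,0.96,0,0]]]' 50
python3 -m handwheel '[[[0,0,0.25,0],[0,0,0.5,0],[0,0,0.75,0],[0,0,0.92,0],[0,0,0.98,0],[0,0,0.99,0],[0,0,0.99,0]]]'
python3 -m handwheel '[[[0,0,0,0],[0,0,0,0],[0,0,0,0],[0,0,0,0],[-0.012,-0.009,0,0],[-0.023,-0.018,0,0],[-0.023,-0.018,0,0],[-0.023,-0.018,0,0]]]' 0
python3 - <<'E'
from h import *
check()
E
```

```text
time_s: 17.15
eef_pos: [0.4098, 0.1385, 0.2545]
eef_rot: [-0.0, 0.999, 0.054, 0.0]
wrist_force: [0.5, -0.6, -0.0]
opening: 0.587
grasp_force: 0.0
time_s: 18.02
eef_pos: [0.4108, 0.139, 0.0573]
eef_rot: [-0.0, 0.998, 0.055, 0.001]
wrist_force: [-0.3, -0.1, 0.2]
opening: 0.584
grasp_force: 0.0
time_s: 19.02
eef_pos: [0.4061, 0.1417, 0.0571]
eef_rot: [0.0, 0.998, 0.055, 0.002]
wrist_force: [3.6, -2.4, 7.3]
opening: 0.196
grasp_force: 59.6
saucepan [ 0.4783 -0.2114] 164 off mm [-0.1  0. ] ang 160.4
skillet [ 0.4868 -0.0312] 187 off mm [0.6 0.4] ang 169.6
casserole [0.49   0.1517] 182 off mm [-4.1  3.4] ang 5.4
```

```bash
python3 -m handwheel '[[[0,0,0,0],[0,0,0,0],[0,0,-0.15,0],[0,0,-0.4,0],[0,0,-0.6,0],[0,0,-0.6,0],[0,0,-0.6,0]]]' 50
python3 -m handwheel '[[[-0.03,0.2,0,0.03],[-0.08,0.43,0,0.1],[-0.12,0.64,0,0.15],[-0.15,0.76,0,0.189],[-0.15,0.773,0,0.189],[-0.15,0.773,0,0.189]]]'
python3 - <<'E'
from h import *
plan([.393,-.0154,.0375],-.174)
c=wrist();print("mark",mark(c,np.array([.4805,-.0275])),"rim",pan(c,"skillet",(.4866,-.0312))[:2])
E
```

```text
time_s: 19.95
eef_pos: [0.4036, 0.1418, 0.175]
eef_rot: [-0.0, 0.998, 0.055, -0.001]
wrist_force: [0.6, -0.4, -0.1]
opening: 0.584
grasp_force: 0.0
time_s: 20.7
eef_pos: [0.391, -0.0147, 0.175]
eef_rot: [-0.001, 0.996, -0.087, -0.001]
wrist_force: [-0.8, -0.1, -0.9]
opening: 0.58
grasp_force: 0.0
t 20.7 pos [ 0.391  -0.0147  0.175 ] yaw -0.173 shares [0.012 0.003 0.687] twist 0.0 tilt [-0.002 -0.001 -1.   ]
mark (array([ 0.48099626, -0.02978293]), 1251) rim (array([ 0.48591992, -0.03434006]), 3531)
```

Wrist says the skillet is off by (+5,-4.5) mm, consistent with the scene estimate.

```bash
python3 -m handwheel '[[[0.01,0.003,0.2,0],[0.01,0.003,0.4,0],[0.01,0.003,0.6,0],[0.01,0.003,0.67,0],[0.01,0.003,0.68,0],[0.01,0.003,0.68,0]]]' 50
python3 -m handwheel '[[[0,0,0,0],[0,0,0,0],[0,0,0,0],[0,0,0,0],[-0.014,-0.008,0,0],[-0.028,-0.015,0,0],[-0.028,-0.015,0,0],[-0.028,-0.015,0,0]]]' 0
python3 - <<'E'
from h import *
check();plan([.3963,-.1857,.16],-.319)
E
```

```text
time_s: 21.5
eef_pos: [0.394, -0.0157, 0.0404]
eef_rot: [0.0, 0.996, -0.086, 0.0]
wrist_force: [-0.2, -1.0, -0.3]
opening: 0.587
grasp_force: 0.0
time_s: 22.5
eef_pos: [0.3895, -0.0126, 0.0408]
eef_rot: [0.0, 0.996, -0.087, 0.001]
wrist_force: [2.4, -1.6, 6.3]
opening: 0.194
grasp_force: 60.7
saucepan [ 0.4788 -0.2114] 166 off mm [0.4 0. ] ang 160.4
skillet [ 0.4821 -0.0274] 182 off mm [-4.1  4.2] ang 169.6
casserole [0.4902 0.1519] 180 off mm [-3.9  3.6] ang 5.6
t 22.55 pos [ 0.3895 -0.0126  0.0408] yaw -0.174 shares [ 0.184  0.847 -0.596] twist 0.097 tilt [ 0.002  0.    -1.   ]
```

```bash
python3 -m handwheel '[[[0,0,0,0],[0,0,0,0],[0,0,-0.15,0],[0,0,-0.4,0],[0,0,-0.65,0],[0,0,-0.65,0],[0,0,-0.65,0]]]' 50
python3 -m handwheel '[[[0.04,0.2,0,0.02],[0.1,0.45,0,0.05],[0.15,0.7,0,0.08],[0.184,0.84,0,0.097],[0.184,0.847,0,0.097],[0.184,0.847,0,0.097]]]'
python3 - <<'E'
from h import *
plan([.3963,-.1857,.0725],-.319)
c=wrist();print("mark",mark(c,np.array([.4727,-.2073])),"rim",pan(c,"saucepan",(.4785,-.2114))[:2])
E
```

```text
time_s: 23.42
eef_pos: [0.3877, -0.0119, 0.1691]
eef_rot: [-0.0, 0.996, -0.087, -0.001]
wrist_force: [-0.3, -0.1, 0.1]
opening: 0.585
grasp_force: 0.0
time_s: 24.18
eef_pos: [0.3945, -0.1841, 0.1685]
eef_rot: [-0.001, 0.987, -0.159, -0.002]
wrist_force: [-0.0, 1.2, -0.4]
opening: 0.588
grasp_force: 0.0
t 24.18 pos [ 0.3945 -0.1841  0.1685] yaw -0.319 shares [0.013 0.006 0.48 ] twist -0.0 tilt [-0.003 -0.002 -1.   ]
mark (array([ 0.47313796, -0.20970476]), 1044) rim (array([ 0.47742613, -0.21480723]), 3773)
```

```bash
python3 -m handwheel '[[[0.012,0.006,0.2,0],[0.012,0.006,0.38,0],[0.012,0.006,0.46,0],[0.012,0.006,0.47,0],[0.012,0.006,0.47,0]]]' 50
python3 -m handwheel '[[[0,0,0,0],[0,0,0,0],[0,0,0,0],[0,0,0,0],[-0.015,-0.007,0,0],[-0.03,-0.014,0,0],[-0.03,-0.014,0,0],[-0.03,-0.014,0,0]]]' 0
python3 -m handwheel '[[[0,0,0,0],[0,0,0,0],[0,0,-0.2,0],[0,0,-0.5,0],[0,0,-0.8,0],[0,0,-0.95,0],[0,0,-0.95,0],[0,0,-0.95,0]]]' 50
python3 - <<'E'
from h import *
c,w=check()
for i in range(3):print(mark(c,np.array([(.4727,-.2072),(.4803,-.0274),(.4880,.1524)][i])))
plan([.477,.335,.25],np.radians(104.8));print(ctrl.get_obs()["q"])
E
```

```text
time_s: 24.85
eef_pos: [0.3978, -0.1869, 0.0766]
eef_rot: [0.0, 0.987, -0.158, 0.0]
wrist_force: [0.4, -0.4, 0.1]
opening: 0.589
grasp_force: 0.0
time_s: 25.85
eef_pos: [0.3933, -0.1835, 0.0769]
eef_rot: [0.001, 0.987, -0.159, 0.001]
wrist_force: [1.3, -1.8, 5.7]
opening: 0.196
grasp_force: 59.7
time_s: 26.85
eef_pos: [0.3919, -0.1821, 0.2645]
eef_rot: [-0.001, 0.987, -0.159, -0.001]
wrist_force: [-1.2, 0.4, -0.4]
opening: 0.59
grasp_force: 0.0
saucepan [ 0.474  -0.2075] 157 off mm [-4.4  3.9] ang 161.1
skillet [ 0.4822 -0.027 ] 184 off mm [-4.   4.6] ang 169.8
casserole [0.49   0.1516] 169 off mm [-4.1  3.3] ang 5.9
(array([ 0.47162404, -0.20706274]), 167)
(array([ 0.47947329, -0.02721031]), 132)
(array([0.48741755, 0.15278966]), 118)
t 26.9 pos [ 0.3917 -0.182   0.2641] yaw -0.319 shares [-0.406 -2.588  0.076] twist 0.662 tilt [-0.003 -0.001 -1.   ]
[-7.11120946e-01 -1.75225569e-01  1.91307130e+00 -2.93288383e-05
  1.40750994e+00  1.17881930e+00]
```

```bash
python3 -m handwheel '[[[-0.03,-0.22,0,0],[-0.08,-0.48,0,0],[-0.11,-0.74,0,0],[-0.135,-0.86,0,0],[-0.135,-0.86,0,0]]]' 50
python3 -m handwheel '[[[-0.03,-0.22,0,-0.12],[-0.08,-0.48,0,-0.24],[-0.11,-0.74,0,-0.36],[-0.135,-0.86,0,-0.48],[-0.135,-0.86,0,-0.6],[-0.135,-0.86,0,-0.72],[-0.135,-0.86,0,-0.84],[-0.135,-0.86,0,-0.95],[-0.135,-0.86,0,-0.95]]]'
python3 - <<'E'
from h import *
plan([.477,.335,.25],np.radians(104.8))
E
```

```text
time_s: 27.52
eef_pos: [0.4201, -0.0094, 0.2643]
eef_rot: [-0.0, 0.988, -0.157, -0.002]
wrist_force: [0.7, 0.1, 0.0]
opening: 0.586
grasp_force: 0.0
time_s: 28.65
eef_pos: [0.4492, 0.1596, 0.265]
eef_rot: [-0.0, 0.852, 0.524, -0.001]
wrist_force: [0.3, 0.6, 0.9]
opening: 0.586
grasp_force: 0.0
t 28.65 pos [0.4492 0.1596 0.265 ] yaw 1.103 shares [ 0.846 -0.271  0.074] twist -0.484 tilt [-0.001 -0.002 -1.   ]
```

```bash
python3 -m handwheel '[[[0.2,-0.07,0,-0.12],[0.45,-0.14,0,-0.24],[0.7,-0.22,0,-0.36],[0.84,-0.27,0,-0.47],[0.846,-0.27,0,-0.484],[0.846,-0.27,0,-0.484],[0.846,-0.27,0,-0.484]]]' 50
python3 - <<'E'
from h import *
c=wrist();w=cloud(c)
m=(w[...,2]>.158)&(w[...,2]<.175)&(np.hypot(w[...,0]-.48,w[...,1]-.335)<.05)
ct=max(cv2.findContours(m.astype(np.uint8),0,1)[0],key=cv2.contourArea)
P=ray(c,ct.reshape(-1,2),.166)[:,:2]
r=cv2.minAreaRect((P*1000).astype(np.float32));print(m.sum(),r)
plan([.477,.335,.129],np.radians(104.8));plan([r[0][0]/1000,r[0][1]/1000,.129])
cv2.imwrite("pics/w4.png",c["color"][:,:,::-1])
E
```

```text
time_s: 29.52
eef_pos: [0.4771, 0.335, 0.2659]
eef_rot: [0.0, 0.611, 0.792, -0.0]
wrist_force: [-0.1, -0.1, 0.7]
opening: 0.589
grasp_force: 0.0
1482 ((477.1675109863281, 336.1530456542969), (19.385011672973633, 36.71044921875), 14.726348876953125)
t 29.57 pos [0.4772 0.3351 0.2661] yaw 1.829 shares [-0.    -0.001  0.686] twist -0.0 tilt [-0. -0. -1.]
t 29.57 pos [0.4772 0.3351 0.2661] yaw 1.829 shares [0.005 0.001 0.686] twist 0 tilt [-0. -0. -1.]
```

View pics/w4.png

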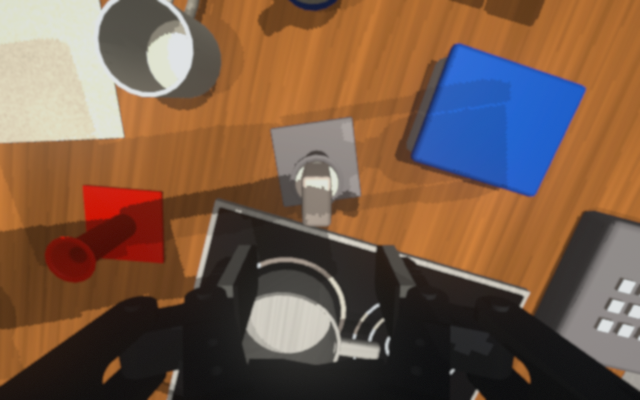

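The white head at (317,200) lies square between the fingers. The red look-alike at (75,250) and the mug are clear of them. I'll descend and grip.

```bash
python3 -m handwheel '[[[0.003,0,0.2,0],[0.003,0,0.4,0],[0.003,0,0.58,0],[0.003,0,0.66,0],[0.003,0,0.686,0],[0.003,0,0.686,0],[0.003,0,0.686,0]]]' 50
python3 -m handwheel '[[[0,0,0,0],[0,0,0,0],[0,0,0,0],[0,0,0,0],[0,0,0,0],[0,0,0,0]]]' 0
python3 - <<'E'
from h import *
o=ctrl.get_obs();print(o["eef_pos"],o["eef_rot"],o["wrist_force"],o["torque"]);check();plan([.482,-.0273,.25])
E
```

```text
time_s: 30.45
eef_pos: [0.4777, 0.3372, 0.1305]
eef_rot: [0.001, 0.609, 0.793, 0.001]
wrist_force: [0.2, -0.6, -0.3]
opening: 0.584
grasp_force: 0.0
time_s: 31.2
eef_pos: [0.4772, 0.337, 0.1296]
eef_rot: [0.0, 0.609, 0.793, 0.001]
wrist_force: [-0.9, 0.1, 5.3]
opening: 0.222
grasp_force: 59.1
[0.47721443 0.33703948 0.12960026] [2.73161377e-04 6.09081476e-01 7.93107424e-01 5.43231226e-04] [-0.86262746  0.07931614  5.32952501] [ 0.01031402  0.01783041 -0.00453166]
saucepan [ 0.4735 -0.2076] 158 off mm [-4.9  3.8] ang 161.1
skillet [ 0.482  -0.0274] 176 off mm [-4.2  4.2] ang 169.6
casserole [0.4899 0.1515] 176 off mm [-4.2  3.2] ang 5.9
t 31.25 pos [0.4772 0.3371 0.1296] yaw 1.832 shares [-1.766 -0.446 -0.603] twist 0 tilt [ 0.     0.001 -1.   ]
```

```bash
python3 -m handwheel '[[[0,0,-0.05,0],[0,0,-0.15,0],[0,0,-0.27,0],[0,0,-0.39,0],[0,0,-0.5,0],[0,0,-0.6,0],[0,0,-0.65,0],[0,0,-0.65,0]]]'
python3 -m handwheel '[[[-0.15,-0.038,0,0],[-0.35,-0.088,0,0],[-0.55,-0.14,0,0],[-0.75,-0.19,0,0],[-0.87,-0.22,0,0],[-0.88,-0.223,0,0],[-0.88,-0.223,0,0]]]'
python3 -m handwheel '[[[-0.15,-0.038,0,0],[-0.35,-0.088,0,0],[-0.55,-0.14,0,0],[-0.75,-0.19,0,0],[-0.87,-0.22,0,0],[-0.88,-0.223,0,0],[-0.88,-0.223,0,0]]]'
python3 - <<'E'
from h import *
c,w=check();plan([.481,-.0275,.1416])
cv2.imwrite("pics/scene2.png",cv2.resize(c["color"][60:300,190:470,::-1],None,fx=2.4,fy=2.4,interpolation=2))
E
```

```text
time_s: 32.25
eef_pos: [0.4769, 0.3369, 0.2594]
eef_rot: [0.0, 0.609, 0.793, 0.0]
wrist_force: [0.3, 0.1, -0.7]
opening: 0.223
grasp_force: 58.6
time_s: 33.12
eef_pos: [0.4788, 0.1556, 0.2582]
eef_rot: [-0.001, 0.609, 0.793, -0.0]
wrist_force: [-0.2, 0.6, -1.0]
opening: 0.227
grasp_force: 58.7
time_s: 34.0
eef_pos: [0.4815, -0.0252, 0.2586]
eef_rot: [-0.0, 0.609, 0.793, 0.0]
wrist_force: [0.1, 0.1, -1.4]
opening: 0.224
grasp_force: 58.7
saucepan [ 0.4738 -0.2076] 170 off mm [-4.6  3.8] ang 161.1
skillet [ 0.4817 -0.0274] 178 off mm [-4.5  4.2] ang 171.3
casserole [0.4897 0.1517] 173 off mm [-4.4  3.4] ang 5.8
t 34.05 pos [ 0.4814 -0.0251  0.2587] yaw 1.833 shares [-0.012 -0.005  0.585] twist 0 tilt [ 0.001 -0.    -1.   ]
```

View pics/scene2.png

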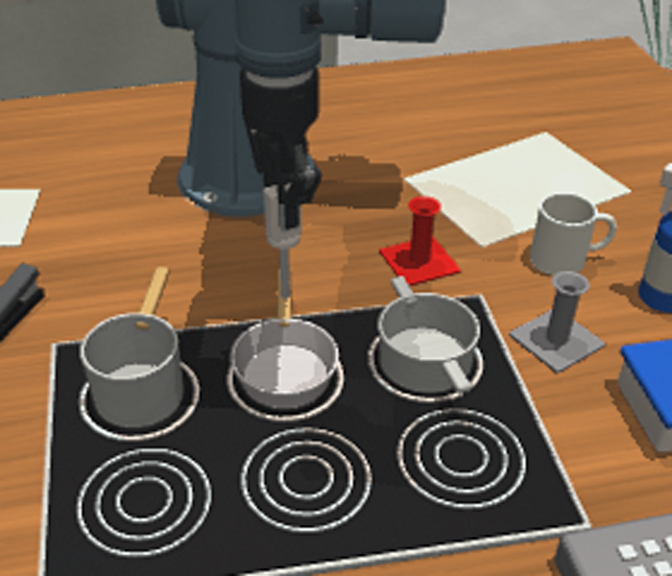

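The held thermometer hangs upright at (283,250), above the skillet at (285,365). The grey case is empty at (565,310), and all pans sit within their marks. I'll dip the skillet now.

```bash
python3 -m handwheel '[[[-0.01,-0.005,0.2,0],[-0.01,-0.005,0.4,0],[-0.01,-0.005,0.54,0],[-0.01,-0.005,0.585,0],[-0.01,-0.005,0.59,0],[-0.01,-0.005,0.59,0],[-0.01,-0.005,0.59,0],[-0.01,-0.005,0.59,0],[-0.01,-0.005,0.59,0],[-0.01,-0.005,0.59,0]]]'
python3 -m handwheel '[[[0,0,0,0],[0,0,0,0],[0,0,0,0],[0,0,-0.2,0],[0,0,-0.4,0],[0,0,-0.59,0],[0,0,-0.59,0]]]'
python3 - <<'E'
from h import *
check();plan([.489,.152,.26]);plan([.489,.152,.1466])
E
```

```text
time_s: 35.3
eef_pos: [0.481, -0.0285, 0.141]
eef_rot: [0.0, 0.609, 0.793, 0.0]
wrist_force: [0.1, -0.1, -1.4]
opening: 0.223
grasp_force: 58.8
time_s: 36.17
eef_pos: [0.4829, -0.029, 0.2624]
eef_rot: [0.003, 0.609, 0.793, 0.001]
wrist_force: [0.4, 0.2, -1.2]
opening: 0.228
grasp_force: 58.8
saucepan [ 0.4736 -0.2078] 158 off mm [-4.8  3.6] ang 160.9
skillet [ 0.4819 -0.0273] 180 off mm [-4.3  4.3] ang 168.0
casserole [0.4903 0.1516] 176 off mm [-3.8  3.3] ang 5.6
t 36.23 pos [ 0.4818 -0.0287  0.2602] yaw 1.832 shares [0.864 0.268 0.   ] twist 0 tilt [-0.002  0.003 -1.   ]
t 36.23 pos [ 0.4818 -0.0287  0.2602] yaw 1.832 shares [0.865 0.267 0.567] twist 0 tilt [-0.002  0.003 -1.   ]
```

```bash
python3 -m handwheel '[[[0.15,0.047,0,0],[0.35,0.11,0,0],[0.55,0.17,0,0],[0.75,0.23,0,0],[0.86,0.266,0,0],[0.865,0.268,0,0],[0.865,0.268,0,0],[0.865,0.268,0,0]]]'
python3 - <<'E'
from h import *
check();plan([.489,.152,.1466])
E
```

```text
time_s: 37.22
eef_pos: [0.488, 0.1515, 0.2584]
eef_rot: [-0.0, 0.61, 0.793, -0.0]
wrist_force: [-0.5, 0.3, -1.4]
opening: 0.228
grasp_force: 58.8
saucepan [ 0.4736 -0.2077] 161 off mm [-4.8  3.7] ang 161.1
skillet [ 0.4818 -0.0274] 175 off mm [-4.4  4.2] ang 169.6
casserole [0.49   0.1519] 171 off mm [-4.1  3.6] ang 5.7
t 37.27 pos [0.4881 0.1516 0.2586] yaw 1.83 shares [0.001 0.005 0.56 ] twist 0 tilt [-0. -0. -1.]
```

```bash
python3 -m handwheel '[[[0,0.005,0.2,0],[0,0.005,0.4,0],[0,0.005,0.52,0],[0,0.005,0.56,0],[0,0.005,0.565,0],[0,0.005,0.565,0],[0,0.005,0.565,0],[0,0.005,0.565,0],[0,0.005,0.565,0],[0,0.005,0.565,0]]]'
python3 -m handwheel '[[[0,0,0,0],[0,0,0,0],[0,0,0,0],[0,0,-0.2,0],[0,0,-0.4,0],[0,0,-0.58,0],[0,0,-0.58,0],[0,0,-0.58,0]]]'
python3 - <<'E'
from h import *
check();plan([.4735,-.208,.26])
E
```

```text
time_s: 38.52
eef_pos: [0.4891, 0.1528, 0.1459]
eef_rot: [0.0, 0.609, 0.793, 0.0]
wrist_force: [-0.5, -0.7, -1.1]
opening: 0.227
grasp_force: 58.9
time_s: 39.52
eef_pos: [0.4886, 0.1527, 0.261]
eef_rot: [-0.0, 0.609, 0.793, -0.0]
wrist_force: [-0.2, -0.6, -1.4]
opening: 0.229
grasp_force: 58.9
saucepan [ 0.4738 -0.2078] 166 off mm [-4.6  3.6] ang 160.8
skillet [ 0.4818 -0.0273] 179 off mm [-4.4  4.3] ang 169.7
casserole [0.4899 0.1516] 176 off mm [-4.2  3.3] ang 5.5
t 39.58 pos [0.4882 0.1527 0.2604] yaw 1.832 shares [-1.723 -0.537  0.002] twist 0 tilt [ 0.    -0.002 -1.   ]
```

```bash
python3 -m handwheel '[[[-0.15,-0.047,0,0],[-0.35,-0.11,0,0],[-0.55,-0.17,0,0],[-0.75,-0.23,0,0],[-0.86,-0.268,0,0],[-0.86,-0.268,0,0]]]'
python3 -m handwheel '[[[-0.15,-0.047,0,0],[-0.35,-0.11,0,0],[-0.55,-0.17,0,0],[-0.75,-0.23,0,0],[-0.86,-0.268,0,0],[-0.86,-0.268,0,0],[-0.86,-0.268,0,0],[-0.86,-0.268,0,0]]]'
python3 - <<'E'
from h import *
check();plan([.4735,-.208,.156])
E
```

```text
time_s: 40.33
eef_pos: [0.4808, -0.0284, 0.2603]
eef_rot: [-0.001, 0.61, 0.792, -0.001]
wrist_force: [0.5, 0.3, -1.0]
opening: 0.223
grasp_force: 58.9
time_s: 41.32
eef_pos: [0.4744, -0.2059, 0.2616]
eef_rot: [-0.0, 0.608, 0.794, 0.0]
wrist_force: [-0.2, -0.1, -0.3]
opening: 0.231
grasp_force: 58.9
saucepan [ 0.4738 -0.2076] 166 off mm [-4.6  3.8] ang 160.8
skillet [ 0.4821 -0.0273] 180 off mm [-4.1  4.3] ang 169.6
casserole [0.4901 0.1515] 168 off mm [-4.   3.2] ang 5.8
t 41.38 pos [ 0.4745 -0.2061  0.2618] yaw 1.833 shares [-0.008 -0.007  0.529] twist 0 tilt [ 0.  0. -1.]
```

```bash
python3 -m handwheel '[[[-0.008,-0.007,0.2,0],[-0.008,-0.007,0.4,0],[-0.008,-0.007,0.5,0],[-0.008,-0.007,0.53,0],[-0.008,-0.007,0.53,0],[-0.008,-0.007,0.53,0],[-0.008,-0.007,0.53,0],[-0.008,-0.007,0.53,0],[-0.008,-0.007,0.53,0],[-0.008,-0.007,0.53,0]]]'
python3 -m handwheel '[[[0,0,0,0],[0,0,0,0],[0,0,0,0],[0,0,-0.2,0],[0,0,-0.4,0],[0,0,-0.54,0],[0,0,-0.54,0],[0,0,-0.54,0]]]'
python3 - <<'E'
from h import *
check();plan([.4772,.3370,.26],1.832)
E
```

```text
time_s: 42.62
eef_pos: [0.4733, -0.2092, 0.1559]
eef_rot: [0.0, 0.609, 0.793, -0.0]
wrist_force: [0.1, 0.3, -0.9]
opening: 0.227
grasp_force: 58.9
time_s: 43.62
eef_pos: [0.4728, -0.2088, 0.2626]
eef_rot: [-0.001, 0.609, 0.793, -0.0]
wrist_force: [0.5, -0.6, -1.7]
opening: 0.226
grasp_force: 58.9
saucepan [ 0.4738 -0.2077] 163 off mm [-4.6  3.7] ang 161.0
skillet [ 0.482  -0.0273] 179 off mm [-4.2  4.3] ang 169.6
casserole [0.4899 0.1519] 177 off mm [-4.2  3.6] ang 5.8
t 43.67 pos [ 0.4726 -0.2086  0.2621] yaw 1.832 shares [2.63  0.726 0.015] twist -0.0 tilt [ 0.002 -0.002 -1.   ]
```

```bash
python3 -m handwheel '[[[0.15,0.04,0,0],[0.35,0.096,0,0],[0.55,0.15,0,0],[0.75,0.207,0,0],[0.877,0.242,0,0],[0.877,0.242,0,0]]]'
python3 -m handwheel '[[[0.15,0.04,0,0],[0.35,0.096,0,0],[0.55,0.15,0,0],[0.75,0.207,0,0],[0.877,0.242,0,0],[0.877,0.242,0,0]]]'
python3 -m handwheel '[[[0.15,0.04,0,0],[0.35,0.096,0,0],[0.55,0.15,0,0],[0.75,0.207,0,0],[0.877,0.242,0,0],[0.877,0.242,0,0],[0.877,0.242,0,0],[0.877,0.242,0,0],[0.877,0.242,0,0]]]'
python3 - <<'E'
from h import *
check();plan([.4772,.3370,.1296],1.832)
c=ctrl.camera("scene");w=cloud(c)
m=(w[...,2]>.094)&(w[...,2]<.106)&(np.hypot(w[...,0]-.477,w[...,1]-.337)<.03);p=w[m];print("rim",m.sum(),p[:,:2].min(0),p[:,:2].max(0))
E
```

```text
time_s: 44.42
eef_pos: [0.474, -0.0255, 0.2623]
eef_rot: [-0.001, 0.608, 0.794, -0.0]
wrist_force: [0.8, -0.3, -0.7]
opening: 0.226
grasp_force: 58.9
time_s: 45.18
eef_pos: [0.476, 0.1552, 0.2627]
eef_rot: [-0.001, 0.608, 0.794, -0.001]
wrist_force: [0.5, -0.3, -1.3]
opening: 0.227
grasp_force: 58.9
time_s: 46.3
eef_pos: [0.4782, 0.3357, 0.264]
eef_rot: [0.0, 0.61, 0.793, 0.0]
wrist_force: [-0.0, 0.0, 0.0]
opening: 0.228
grasp_force: 58.9
saucepan [ 0.4738 -0.2077] 163 off mm [-4.6  3.7] ang 160.8
skillet [ 0.4819 -0.0273] 175 off mm [-4.3  4.3] ang 169.6
casserole [0.4898 0.1515] 166 off mm [-4.3  3.2] ang 5.7
t 46.35 pos [0.4781 0.336  0.2641] yaw 1.831 shares [ 0.006 -0.003  0.672] twist -0.001 tilt [-0.  0. -1.]
rim 91 [0.45535527 0.31582116] [0.50168809 0.3606047 ]
```

```bash
python3 -m handwheel '[[[0.006,-0.003,0.08,0],[0.006,-0.003,0.16,0],[0.006,-0.003,0.19,0],[0.006,-0.003,0.19,0],[0.006,-0.003,0.19,0]]]'
python3 - <<'E'
from h import *
plan([.4772,.3370,.1296],1.832)
E
python3 -m handwheel '[[[0,0,0.06,0],[0,0,0.12,0],[0,0,0.18,0],[0,0,0.18,0],[0,0,0.18,0]]]'
python3 - <<'E'
from h import *
plan([.4772,.3370,.1296],1.832)
E
```

```text
time_s: 47.02
eef_pos: [0.4772, 0.3378, 0.2263]
eef_rot: [0.0, 0.609, 0.793, 0.0]
wrist_force: [0.5, -0.2, -0.6]
opening: 0.224
grasp_force: 58.9
t 47.02 pos [0.4772 0.3378 0.2263] yaw 1.832 shares [-0.004 -0.001  0.483] twist -0.0 tilt [ 0.     0.001 -1.   ]
time_s: 47.65
eef_pos: [0.4771, 0.3377, 0.1899]
eef_rot: [0.0, 0.609, 0.793, 0.0]
wrist_force: [0.7, -0.0, -0.8]
opening: 0.226
grasp_force: 58.9
t 47.65 pos [0.4771 0.3377 0.1899] yaw 1.832 shares [-0.004 -0.     0.302] twist -0.0 tilt [-0.  0. -1.]
```

Inside the bore without contact. I'll go down to just touching the rim.

```bash
python3 -m handwheel '[[[-0.003,0,0.07,0],[-0.003,0,0.14,0],[-0.003,0,0.21,0],[-0.003,0,0.26,0],[-0.003,0,0.29,0],[-0.003,0,0.302,0],[-0.003,0,0.302,0],[-0.003,0,0.302,0]]]'
python3 - <<'E'
from h import *
plan([.4772,.3370,.1296],1.832);check()
E
```

```text
time_s: 48.65
eef_pos: [0.4775, 0.3373, 0.1299]
eef_rot: [0.0, 0.609, 0.793, 0.0]
wrist_force: [0.4, 0.5, 0.1]
opening: 0.228
grasp_force: 59.0
t 48.65 pos [0.4775 0.3373 0.1299] yaw 1.832 shares [-0.001 -0.002  0.001] twist -0.0 tilt [ 0.     0.001 -1.   ]
saucepan [ 0.4737 -0.2076] 162 off mm [-4.7  3.8] ang 161.0
skillet [ 0.4823 -0.0275] 187 off mm [-3.9  4.1] ang 169.6
casserole [0.49   0.1517] 175 off mm [-4.1  3.4] ang 5.7
```

```bash
python3 -m handwheel '[[[0,0,0.006,0],[0,0,0.006,0],[0,0,0.006,0]]]'
python3 -m handwheel '[[[0,0,0,0],[0,0,0,0],[0,0,0,0],[0,0,0,0]]]' 45
python3 -m handwheel '[[[0,0,-0.06,0],[0,0,-0.15,0],[0,0,-0.35,0],[0,0,-0.55,0],[0,0,-0.7,0],[0,0,-0.7,0],[0,0,-0.7,0]]]'
python3 - <<'E'
from h import *
c=wrist();w=cloud(c)
m=(w[...,2]>.15)&(w[...,2]<.19)&(np.hypot(w[...,0]-.477,w[...,1]-.336)<.05);print("top z",np.median(w[m][:,2]),m.sum())
c,w=check();cv2.imwrite("pics/end1.png",cv2.resize(c["color"][100:300,190:520,::-1],None,fx=2.4,fy=2.4,interpolation=2))
E
```

```text
time_s: 49.08
eef_pos: [0.4775, 0.3373, 0.1297]
eef_rot: [0.0, 0.609, 0.793, 0.001]
wrist_force: [-2.1, -1.9, 8.3]
opening: 0.224
grasp_force: 60.2
time_s: 49.58
eef_pos: [0.477, 0.3371, 0.1281]
eef_rot: [-0.0, 0.609, 0.793, -0.0]
wrist_force: [-0.1, 0.4, 0.6]
opening: 0.527
grasp_force: 0.0
time_s: 50.45
eef_pos: [0.4768, 0.3369, 0.2682]
eef_rot: [-0.0, 0.609, 0.793, -0.0]
wrist_force: [0.4, -0.6, 0.2]
opening: 0.522
grasp_force: 0.0
top z 0.16595474209669706 1502
saucepan [ 0.4736 -0.2077] 160 off mm [-4.8  3.7] ang 160.9
skillet [ 0.4821 -0.0272] 186 off mm [-4.1  4.4] ang 169.7
casserole [0.4898 0.1514] 176 off mm [-4.3  3.1] ang 5.8
```

View pics/end1.png

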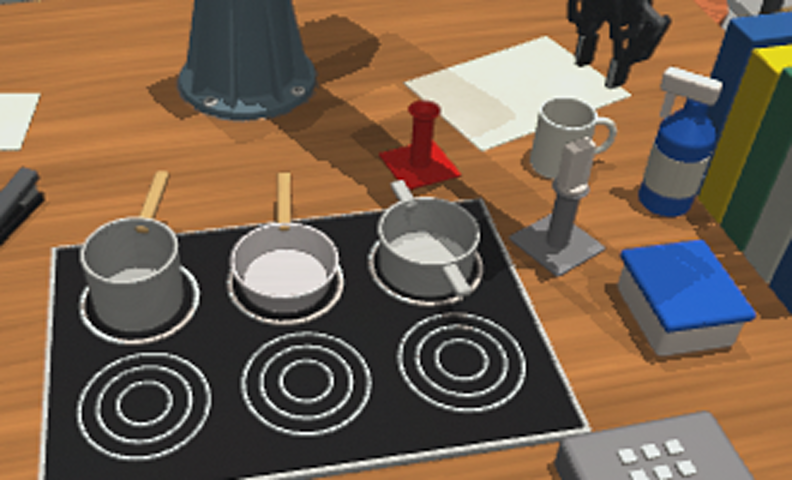

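The thermometer is back home at (573,170), with its head top measured at 166 mm. All three pans stand inside their marks, at (130,275), (285,270) and (428,245). I'll pause briefly to catch any late knock, recheck, then hand in.

```bash
python3 -m handwheel '[[[0,0,0,0],[0,0,0,0],[0,0,0,0],[0,0,0,0],[0,0,0,0],[0,0,0,0],[0,0,0,0],[0,0,0,0],[0,0,0,0],[0,0,0,0]]]' >/dev/null
python3 -m handwheel '[[[0,0,0,0],[0,0,0,0],[0,0,0,0],[0,0,0,0],[0,0,0,0],[0,0,0,0],[0,0,0,0],[0,0,0,0],[0,0,0,0],[0,0,0,0]]]' >/dev/null
python3 - <<'E'
from h import *
check()
E
```

```text
saucepan [ 0.4734 -0.208 ] 156 off mm [-5.   3.4] ang 160.7
skillet [ 0.4823 -0.0273] 183 off mm [-3.9  4.3] ang 169.7
casserole [0.5045 0.1782] 179 off mm [10.4 29.9] ang 5.6
```

The casserole has just been knocked about 30 mm aside. I'll slide it back.

```bash
python3 -m handwheel '[[[-0.15,-0.1,0,0.12],[-0.33,-0.22,0,0.24],[-0.5,-0.34,0,0.36],[-0.66,-0.45,0,0.48],[-0.73,-0.5,0,0.6],[-0.73,-0.5,0,0.72],[-0.73,-0.5,0,0.8],[-0.73,-0.5,0,0.8]]]' 50
python3 - <<'E'
from h import *
c,w=check();x,k,b=pan(c,"casserole",(.5045,.1782));a=hang(b,"casserole")[0]%180+180;g=x+np.array([np.cos(np.radians(a)),np.sin(np.radians(a))])*.087
print(x,a,g);plan([*g,.17],np.radians(a%180))
E
```

```text
time_s: 54.1
eef_pos: [0.4182, 0.1702, 0.2684]
eef_rot: [0.0, 0.95, 0.311, 0.0]
wrist_force: [0.3, -0.2, 0.5]
opening: 0.585
grasp_force: 0.0
saucepan [ 0.474  -0.2079] 163 off mm [-4.4  3.5] ang 160.9
skillet [ 0.4821 -0.0272] 186 off mm [-4.1  4.4] ang 169.7
casserole [0.5043 0.1784] 175 off mm [10.2 30.1] ang 5.5
[0.50431329 0.17836887] 185.45754782529906 [0.41770766 0.17009445]
t 54.15 pos [0.4182 0.1702 0.2684] yaw 0.634 shares [-0.002 -0.001  0.492] twist 0.359 tilt [ 0.  0. -1.]
```

```bash
python3 -m handwheel '[[[0,0,0.1,0.12],[0,0,0.25,0.24],[0,0,0.4,0.34],[0,0,0.49,0.359],[0,0,0.49,0.359],[0,0,0.49,0.359]]]' 50
python3 - <<'E'
from h import *
plan([.4177,.1701,.055],np.radians(5.5))
c=wrist();print(mark(c,np.array([.488,.1495])),pan(c,"casserole",(.5043,.1770))[:2])
E
```

```text
time_s: 54.9
eef_pos: [0.4188, 0.1704, 0.1711]
eef_rot: [-0.0, 0.999, 0.048, 0.001]
wrist_force: [1.3, 0.7, 0.1]
opening: 0.587
grasp_force: 0.0
t 54.9 pos [0.4188 0.1704 0.1711] yaw 0.095 shares [-0.006  0.001  0.581] twist -0.001 tilt [ 0.001 -0.    -1.   ]
(array([0.4881872 , 0.15090347]), 3074) (array([0.50320805, 0.17546993]), 3638)
```

```bash
python3 -m handwheel '[[[-0.005,0,0.2,0],[-0.005,0,0.4,0],[-0.005,0,0.53,0],[-0.005,0,0.575,0],[-0.005,0,0.575,0],[-0.005,0,0.575,0]]]' 50
python3 -m handwheel '[[[0,0,0,0],[0,0,0,0],[0,0,0,0],[0,0,0,0],[-0.02,0.025,0,0],[-0.04,0.055,0,0],[-0.065,0.085,0,0],[-0.085,0.112,0,0],[-0.089,0.119,0,0],[-0.089,0.119,0,0]]]' 0
python3 -m handwheel '[[[0,0,0,0],[0,0,0,0]]]'
python3 - <<'E'
from h import *
check()
E
python3 -m handwheel '[[[0,0,0,0],[0,0,0,0],[0,0,-0.15,0],[0,0,-0.4,0],[0,0,-0.7,0],[0,0,-0.95,0],[0,0,-1,0],[0,0,-1,0]]]' 50
python3 - <<'E'
from h import *
c=wrist();print(mark(c,np.array([.488,.1515])),pan(c,"casserole",(.489,.151))[:2])
check()
E
```

```text
time_s: 55.7
eef_pos: [0.4184, 0.1703, 0.0567]
eef_rot: [-0.0, 0.999, 0.047, 0.001]
wrist_force: [0.2, -0.1, 0.6]
opening: 0.581
grasp_force: 0.0
time_s: 56.95
eef_pos: [0.4026, 0.1447, 0.0561]
eef_rot: [-0.0, 0.999, 0.046, 0.001]
wrist_force: [2.2, 3.8, 6.5]
opening: 0.195
grasp_force: 59.9
time_s: 57.2
eef_pos: [0.4026, 0.1447, 0.0561]
eef_rot: [-0.0, 0.999, 0.047, 0.001]
wrist_force: [1.4, 2.8, 7.6]
opening: 0.196
grasp_force: 59.9
saucepan [ 0.4739 -0.2075] 162 off mm [-4.5  3.9] ang 161.1
skillet [ 0.4822 -0.0272] 181 off mm [-4.   4.4] ang 169.8
casserole [0.4892 0.1541] 169 off mm [-4.9  5.8] ang 5.9
time_s: 58.25
eef_pos: [0.4014, 0.1446, 0.2549]
eef_rot: [0.0, 0.999, 0.047, -0.0]
wrist_force: [-0.5, 0.3, -0.0]
opening: 0.586
grasp_force: 0.0
(array([0.48672133, 0.15038113]), 294) (array([0.48700198, 0.15103237]), 2623)
saucepan [ 0.4739 -0.2077] 165 off mm [-4.5  3.7] ang 161.0
skillet [ 0.4822 -0.0275] 176 off mm [-4.   4.1] ang 169.6
casserole [0.4892 0.1542] 172 off mm [-4.9  5.9] ang 5.1
```

The casserole is back within about 2 mm of its mark's centre, and the gripper is clear. Handing in.

```bash
python3 - <<'E'
from h import *
c,w=check();m=(w[...,2]>.16)&(w[...,2]<.175)&(np.hypot(w[...,0]-.477,w[...,1]-.336)<.04);print("head",np.nanmedian(w[m],0))
print(ctrl.hand_in())
E
```

```text
saucepan [ 0.4737 -0.2077] 164 off mm [-4.7  3.7] ang 161.2
skillet [ 0.4823 -0.0274] 187 off mm [-3.9  4.2] ang 169.6
casserole [0.4895 0.1539] 173 off mm [-4.6  5.6] ang 5.2
head [0.48066839 0.33615614 0.1648045 ]
the job is handed in; nothing more can be done
None
```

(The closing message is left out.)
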